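# Clamp the gas trap and purge it with the spring-centred lever

### The job

The lid of the gas trap is not secured: swing the hinged clamp ring fully shut round the two flanges, then swing the bolt with the red post right into the ring's fork so that it is latched. Only when it is latched, push the red-knobbed purge lever fully over to the side on which the trap stands, hold it there for three seconds and let it return to the middle. Never tip the lever the other way, and leave the timer and the label roll alone.

Things in the scene. Friction and masses are not known exactly. Their poses are not given: they have to be found in the camera images.
- trap: steel canister 80 mm across on a 150 x 170 x 10 mm plate fixed to the bench, with a lid; lid and canister meet in two 102 mm flanges at z 61 to 76 mm, held by a two-part clamp ring (120 mm outside, z 54 to 84 mm). Highest point of the lid 99 mm. Origin: on the canister's axis at bench level. Its x axis points away from the robot at yaw 0, y left, z up; the rear half of the ring (+x) is fixed, the front half (-x) swings
- clamp_half (a joint): opening of the front half of the clamp ring about an upright hinge on the trap's -y side (rad): 0 shut, grows as its free end (the +y end, carrying a fork) swings out towards -x, up to 1.5; seen from above, shutting turns it clockwise. Stays where it is left; about 2 N at the handle moves it. It must be within about 0.03 of shut for the bolt to pass into the fork
- clamp_handle (a point): black upright round post, 16 mm thick (19 mm at its top), on the swinging half of the ring, mid-way round it; this point lies on the post's axis at z 112 mm, the free post reaching from z 84 to 138 mm. With the ring shut it is at x -68, y 0 mm in the trap's frame. It may be pinched from above (it turns freely enough between the fingers) or pushed
- clamp_hinge (a point): point on the ring's hinge axis at z 112 mm, 97 mm from the clamp handle; in the trap's frame at x 0, y -69 mm
- swing_bolt (a joint): angle of the swing bolt about its upright pivot on the trap's +y side (rad): 0 latched (bolt lying along the trap's -x, in the fork of the shut ring, its brass nut behind the fork), grows to 2.0 as it swings out towards +y; seen from above, latching turns it anticlockwise. Stays where it is left; about 1 N at its post moves it
- bolt_handle (a point): red upright round post at the end of the swing bolt, same size and heights as the clamp handle; this point lies on its axis at z 112 mm, 75 mm from the bolt's pivot axis
- bolt_pivot (a point): point on the swing bolt's pivot axis at z 112 mm; in the trap's frame at x 12, y +74 mm
- valve: grey valve block on a 110 x 130 x 10 mm plate fixed to the bench left or right of the trap; below the lever all is lower than z 70 mm. Origin: under the lever's pivot at bench level; x points away from the robot at yaw 0, y left, z up. A screen stands behind the right-hand place (lower edge z 160 mm, near left corner at about x 0.62, y 0.0 m, running away to the right): come in from the robot's side
- purge_lever (a joint): tilt of the lever (rad): 0 upright, positive when its knob leans to the valve's +y side (left seen from the robot), negative to the -y side, stops at +0.5 and -0.5. A spring of 1.7 N m/rad brings it back to 0 within about a second when released (6 to 7 N at the knob hold it at a stop)
- lever_knob (a point): centre of the red ball, 34 mm across, at the top of the lever, 132 mm from the pivot axis (z 190 mm when upright); the stick below it is 11 mm thick
- lever_pivot (a point): point on the lever's pivot axis, at z 58 mm; the axis runs along the valve's x
- timer: bystander: white bench timer, 44 x 64 x 33 mm, origin under its middle
- label_roll: bystander: white roll of labels lying flat, 74 mm across, 30 mm high, origin under its middle

How it is judged:
By the outcome, as a careful person would: the job done as asked, in the order asked, and still so for the second after the job is handed in, with the robot touching nothing.
It also fails if it takes over 70 s, if anything falls off the work surface, if the arm or the gripper's body presses on something with over 40 N, if the wrist force passes 120 N, or if a joint passes its speed limit or range.

### The arm

A 7-joint arm with a two-finger parallel gripper is mounted at the origin on a cart in front of the work surface, level with it; the furniture and walls round the work are solid. World frame = base frame: x ahead of the robot, y to its left, z up, the work surface at z = 0. Lengths are in m, angles in rad, forces in N, time in s.
With the tool pointing down it reaches from about 0.35 to 0.9 m from the base axis. Payload 19.9 kg.
Tool frame: the origin (TCP) lies at the very end of the fingers, on their centre line; the grasp point (between the pads) lies 19 mm behind it; z points along the fingers, y is the line along which they close (so a half turn about z gives the same grasp; the last joint's range is limited). The gripper opens to 85 mm and grips with 20 to 120 N. Pads are 22 mm wide; open, the fingers measure 114 mm over their backs; the gripper's body (76 mm by 85 mm) begins 54 mm behind the grasp point. The pads swing forward as they close: fully open they stand 13 mm farther back than shut.
Start: joints at [-1.284, 0.417, -0.01, 1.614, 0.005, 1.111, -0.053], TCP at [0.201, 0.592, 0.231] pointing down, gripper open.
Joint ranges: [-2.81, 2.81], [-0.39, 2.02], [-1.27, 1.25], [0.06, 2.57], [-1.19, 4.33], [0.19, 2], [-2.82, 2.82]. Speed limits (rad/s): [1.89, 1.89, 2.39, 2.39, 3.01, 3.01, 3.01].

### API

Orientations are given as a rotation vector (axis times angle).
In Python, from workcell import readout, imaging, r gives the robot as it stands.
- The arm moves only by the tool drive_tool, never from a script. Its argument "deltas" is a list of rows, each an object of numbers: "rx", "ry", "rz": the turn, a rotation vector about the tool's x, y, z scaled (see below); "x", "y", "z": the shift along the tool's x, y, z scaled (see below); "fingers": the closure, from 0 (fully open) to 1 (shut). A call has exactly 5 rows; each row shifts and turns the commanded pose from where the row before left it, along the tool's axes as they then stand; what a row does not reach is not made up. The controller multiplies each number of a shift by 80 cm and each number of a turn by pi/2 rad. A row lasts 1/12 s, in which the tool goes at most 41.7 mm and 7.16 degrees, less where a joint would pass 70% of its speed; a pose out of reach is approached as far as the arm can. A call with a number of a shift or a turn outside -1 to 1 is refused whole. A call with a gripper value outside its range is refused whole. The fingers move at their own pace and stop on an object; "force" is the grip in N (left out, the last holds). Time passes only in rows, so rows that do not move let the fingers close, or fill a call up. It gives the time, the measured TCP pose, the force, the opening and the grip force at its end, in the units of the state.
- readout.read_state(): the state, without advancing time (a new reading comes with each control period).
- imaging.capture(name): name is "scene" or "top" or "wrist"; returns a dict with "color" (384x512x3 uint8, red, green, blue), "fx", "fy", "cx", "cy" (pixels), "world_to_cam" (4x4, takes a point from world to camera coordinates). Camera axes: x right, y down, z forward; pixel columns grow to the right and rows downward; lengths in m; the calibration is good to about 2 mm. The wrist camera is an equidistant fisheye: a pixel r from the principal point sees the ray r / f radians off the axis. A picture is of the moment at which its call begins. There is no depth.
- r.sign_off(): hands the job in; it is judged then, once.
The state is a dict: "clock": time; "q": joint angles; "qd": joint speeds; "tau": joint torques, N m; "ee_pos": TCP position; "ee_rot": TCP orientation; "wrist_force": force on the tool from outside, world axes, zero at the start; "moment": the same for the moment, N m; "width": finger opening in m; "grasp_force": force on a finger pad.
Only numpy, scipy, OpenCV 4.12 (cv2) and the standard library are available. Lean on these libraries where they do the work, as an engineer would, in place of code of your own. Each camera call takes 0.05 s, during which the arm holds its last target. There are 200 camera calls.

## Working session

There is one attempt and no reset: what is moved stays moved. The work goes in short steps, Python scripts to look and compute and a tool call to move; the robot and the scene stay as the last step left them, time stands still between calls to the robot, and variables do not carry over. Pictures are saved under pics/ and viewed, at most 12 in all, crops included, and the job is handed in when it is done.

Besides the shell and the picture viewer there is one more tool, called as name(argument=value, ...), one argument or row to a line, values as JSON. drive_tool: Moves the arm, as the interface text tells. Shifts and turns lie within -1 to 1; 1 stands for 80 cm of shift or pi/2 rad of turn. Its arguments: {"type":"object","properties":{"deltas":{"type":"array","items":{"type":"object","properties":{"rx":{"type":"number","minimum":-1,"maximum":1},"ry":{"type":"number","minimum":-1,"maximum":1},"rz":{"type":"number","minimum":-1,"maximum":1},"x":{"type":"number","minimum":-1,"maximum":1},"y":{"type":"number","minimum":-1,"maximum":1},"z":{"type":"number","minimum":-1,"maximum":1},"fingers":{"type":"number"}}}},"force":{"type":"number"}},"required":["deltas"]}

```bash
ls; mkdir -p pics; python3 - <<'E'
from workcell import readout, imaging, r
import cv2,numpy as np,pickle
d={}
for n in("scene","top"):
    c=imaging.capture(n);d[n]=c
    cv2.imwrite(f"pics/{n}0.png",c["color"][:,:,::-1])
    print(n,c["fx"],c["cx"],c["cy"],np.linalg.inv(c["world_to_cam"]).round(3).tolist())
pickle.dump(d,open("d0.pkl","wb"))
print(readout.read_state())
E
```

```text
pics
scene 420.99943648605904 249.68468517942344 194.83902385671098 [[0.583, -0.405, 0.704, -0.546], [-0.812, -0.28, 0.512, -0.738], [-0.01, -0.87, -0.492, 0.837], [0.0, 0.0, 0.0, 1.0]]
top 494.90299053959325 251.4332201694238 188.07253603618685 [[-0.001, -0.985, 0.172, 0.224], [-1.0, -0.003, -0.02, 0.009], [0.021, -0.171, -0.985, 1.542], [0.0, 0.0, 0.0, 1.0]]
{'clock': 0.1, 'q': array([-1.28452977,  0.41788532, -0.0103239 ,  1.61410331,  0.00465425,
        1.11068876, -0.05300956]), 'qd': array([ 0.00043653, -0.00024244, -0.0001934 , -0.00208615,  0.00017385,
        0.00183549,  0.00110929]), 'tau': array([ 1.87185884e-03, -8.65822935e+01,  6.80971015e-01, -4.35642886e+01,
        1.92620448e-02,  4.86233199e-03,  3.54596591e-05]), 'ee_pos': array([0.20109226, 0.59144436, 0.23074528]), 'ee_rot': array([-5.12534631e-01, -3.09936081e+00,  1.65194007e-03]), 'wrist_force': array([ 0.09351638, -0.2146479 ,  0.01537449]), 'moment': array([ 0.01960005, -0.00906942,  0.02140048]), 'grasp_force': 0.0, 'width': 0.08524190753155532}
```

View pics/scene0.png

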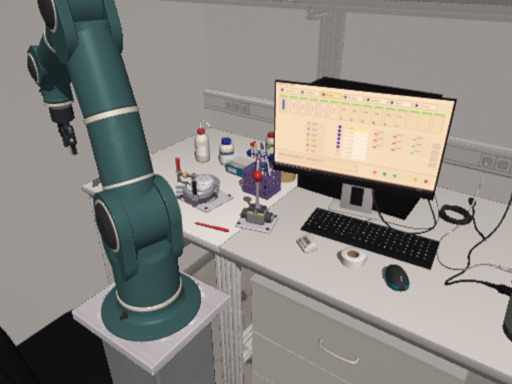

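View pics/top0.png

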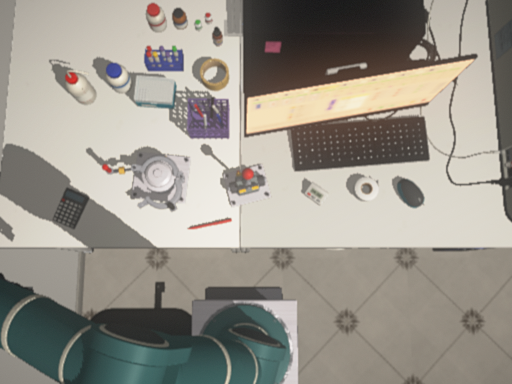

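The trap stands at top pixel (160,178) and the valve at (248,180), to its right, so the lever has to go to +y. I'll zoom in on both.

```bash
python3 - <<'E'
import cv2,pickle,numpy as np
d=pickle.load(open("d0.pkl","rb"))
a=cv2.resize(d["top"]["color"][140:215,80:280,::-1],None,fx=4,fy=4,interpolation=cv2.INTER_CUBIC)
b=cv2.resize(d["scene"]["color"][150:235,150:290,::-1],None,fx=3.4,fy=3.4,interpolation=cv2.INTER_CUBIC)
o=np.zeros((300+b.shape[0],800,3),np.uint8);o[:300]=a;o[300:,:b.shape[1]]=b
cv2.imwrite("pics/crop0.png",o)
E
```

```text
(no output)
```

View pics/crop0.png

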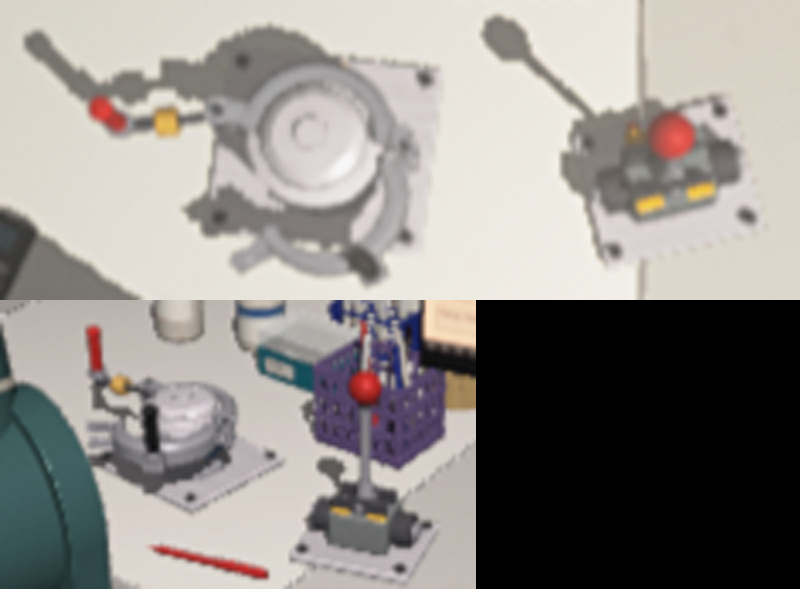

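```bash
cat > h.py <<'E'
import numpy as np,cv2
def ray(c,u,v):
    M=np.linalg.inv(c["world_to_cam"]);d=M[:3,:3]@np.array([(u-c["cx"])/c["fx"],(v-c["cy"])/c["fy"],1]);return M[:3,3],d/np.linalg.norm(d)
def plane(c,u,v,z):
    o,d=ray(c,u,v);return o+d*(z-o[2])/d[2]
def tri(rs):
    A=sum(np.eye(3)-np.outer(d,d) for o,d in rs);b=sum((np.eye(3)-np.outer(d,d))@o for o,d in rs);return np.linalg.solve(A,b)
def cen(c,lo,hi,box):
    h=cv2.cvtColor(c["color"],cv2.COLOR_RGB2HSV);m=cv2.inRange(h,lo,hi)|(cv2.inRange(h,(170,lo[1],lo[2]),(180,255,255)) if lo[0]==0 and hi[0]<20 else 0)
    x0,y0,x1,y1=box;p=np.argwhere(m[y0:y1,x0:x1]>0)
    return p[:,1].mean()+x0,p[:,0].mean()+y0,len(p)
E
python3 - <<'E'
import pickle,numpy as np
from h import *
d=pickle.load(open("d0.pkl","rb"));t,s=d["top"],d["scene"]
R=((0,140,80),(8,255,255));K=((0,0,0),(180,255,60))
for n,lim,bt,bs,z in(("bolt",R,(98,160,118,175),(172,153,185,175),.112),("knob",R,(240,165,256,182),(250,168,266,186),.19),("black",K,(165,198,178,212),(190,178,198,196),.112)):
    a=cen(t,*lim,bt);b=cen(s,*lim,bs)
    print(n,np.round(a,1),np.round(b,1),"tri",tri([ray(t,*a[:2]),ray(s,*b[:2])]).round(4),"plane",plane(t,*a[:2],z).round(4),plane(s,*b[:2],z).round(4))
f=lambda u,v:(80+(u-1.5)/4,140+(v-1.5)/4)
P={}
for n,u,v,z in(("lid",308,130,.099),("h1",425,78,.01),("h2",405,237,.01),("h3",220,217,.01),("h4",242,60,.01),("hinge",402,145,.08),("pivot",216,107,.08),("nut",167,122,.07),
 ("v1",718,108,.01),("v2",746,215,.01),("v3",614,250,.01),("v4",588,143,.01)):
    P[n]=plane(t,*f(u,v),z)[:2];print(n,P[n].round(4))
fit=lambda a:np.mean(a,axis=0).round(4)
print("trap",fit([P[k] for k in("h1","h2","h3","h4")]),"valve",fit([P[k] for k in("v1","v2","v3","v4")]))
ang=lambda v:np.arctan2(v[1],v[0]).round(3)
print(ang(P["h1"]-P["h2"]),ang(P["h4"]-P["h3"]),ang(P["h4"]-P["h1"])-np.pi/2,ang(P["h3"]-P["h2"])-np.pi/2, "piv-hinge",ang(P["pivot"]-P["hinge"])-np.arctan2(143,12))
print(ang(P["v1"]-P["v2"]),ang(P["v4"]-P["v3"]),ang(P["v4"]-P["v1"])-np.pi/2,ang(P["v3"]-P["v2"])-np.pi/2)
E
```

```text
bolt [106.2 167.9  34. ] [177.5 163.5  33. ] tri [0.532  0.4051 0.113 ] plane [0.5318 0.4058 0.112 ] [0.5338 0.4063 0.112 ]
knob [248.2 174.   64. ] [257.1 175.5  75. ] tri [ 0.4989 -0.0104  0.1918] plane [ 0.4991 -0.0103  0.19  ] [ 0.5019 -0.0084  0.19  ]
black [nan nan  0.] [194.  187.4  45. ] tri [nan nan nan] plane [nan nan nan] [0.4202 0.2131 0.112 ]
lid [0.5224 0.2601]
h1 [0.5832 0.1847]
h2 [0.4558 0.1975]
h3 [0.4713 0.3418]
h4 [0.5972 0.3295]
hinge [0.5151 0.1927]
pivot [0.5437 0.3329]
nut [0.5342 0.3715]
v1 [ 0.5598 -0.0473]
v2 [ 0.474 -0.069]
v3 [0.446  0.0343]
v4 [0.5312 0.0553]
trap [0.5269 0.2634] valve [ 0.5027 -0.0067]
-0.1 -0.098 -0.09679632679489658 -0.10679632679489659 piv-hinge -0.11807639126735392
0.248 0.242 0.2722036732051034 0.2642036732051034h.py:11: RuntimeWarning: Mean of empty slice.
  return p[:,1].mean()+x0,p[:,0].mean()+y0,len(p)
  ret = ret.dtype.type(ret / rcount)
```

Trap origin is about (0.5235, 0.2605) with yaw −0.10. The ring is about 0.68 rad open and the bolt about 1.3 rad out. The valve sits at about (0.502, −0.008). I'll move above the clamp handle, with the tool's y at 52°.

drive_tool(
  deltas=[
    {"rz": 0.071, "fingers": 0.47},
    {"rz": 0.071, "fingers": 0.47},
    {"rz": 0.071, "fingers": 0.47},
    {"x": -0.042, "y": -0.017, "fingers": 0.47},
    {"x": -0.042, "y": -0.017, "fingers": 0.47},
  ],
  force=25,
)

```text
schema error: expected keys rx, ry, rz, x, y, z, fingers
```

drive_tool(
  deltas=[
    {"x": -0.042, "y": -0.017, "fingers": 0.47},
    {"x": -0.042, "y": -0.017, "fingers": 0.47},
    {"x": -0.042, "y": -0.017, "fingers": 0.47},
    {"x": -0.042, "y": -0.017, "fingers": 0.47},
    {"x": -0.042, "y": -0.017, "fingers": 0.47},
  ],
)

```text
schema error: expected keys rx, ry, rz, x, y, z, fingers
```

drive_tool(
  deltas=[
    {"x": -0.042, "y": -0.017, "fingers": 0.47},
    {"x": -0.042, "y": -0.017, "fingers": 0.47},
    {"x": -0.042, "y": -0.017, "fingers": 0.47},
    {"x": -0.042, "y": -0.017, "fingers": 0.47},
    {"x": -0.042, "y": -0.017, "fingers": 0.47},
  ],
)

```text
schema error: expected keys rx, ry, rz, x, y, z, fingers
```

```bash
cat >> h.py <<'E'
def wpix(c,p):
    q=(c["world_to_cam"]@np.r_[p,1])[:3];th=np.arctan2(np.hypot(q[0],q[1]),q[2]);k=c["fx"]*th/np.hypot(q[0],q[1]);return c["cx"]+k*q[0],c["cy"]+k*q[1]
def wplane(c,u,v,z):
    a=np.array([u-c["cx"],v-c["cy"]])/c["fx"];th=np.hypot(*a);M=np.linalg.inv(c["world_to_cam"])
    d=M[:3,:3]@np.r_[a/th*np.sin(th),np.cos(th)];return M[:3,3]+d*(z-M[2,3])/d[2]
def delta(tgt):
    from workcell import readout
    from scipy.spatial.transform import Rotation as Ro
    s=readout.read_state();R=Ro.from_rotvec(s["ee_rot"]).as_matrix()
    print("t",round(s["clock"],2),"pos",s["ee_pos"].round(4),"phi",np.degrees(np.arctan2(R[1,1],R[0,1])).round(1),"tilt",R[:,2].round(3),"F",s["wrist_force"].round(1),"w",round(s["width"],4),"units",(R.T@(np.array(tgt)-s["ee_pos"])/.8).round(4))
E
python3 - <<'E'
from h import *
from workcell import imaging
delta((.4202,.2131,.105))
c=imaging.capture("wrist");cv2.imwrite("pics/w1.png",c["color"][:,:,::-1])
print(c["fx"],[np.round(wpix(c,p)) for p in((.4202,.2131,.138),(.532,.4055,.138),(.5235,.2605,.099))])
E
```

```text
t 0.1 pos [0.2011 0.5914 0.2307] phi 71.2 tilt [-0.    -0.001 -1.   ] F [ 0.1 -0.2  0. ] w 0.0852 units [-0.4115 -0.3594  0.1576]
297.3186396354542 [array([ 79., 384.]), array([210., 419.]), array([139., 401.])]
```

View pics/w1.png

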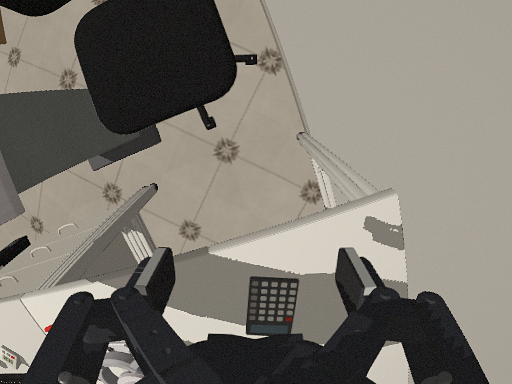

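The calls were refused because every key has to be given. I'll resend with full rows.

drive_tool(
  deltas=[
    {"rx": 0, "ry": 0, "rz": 0.071, "x": 0, "y": 0, "z": 0, "fingers": 0.47},
    {"rx": 0, "ry": 0, "rz": 0.071, "x": 0, "y": 0, "z": 0, "fingers": 0.47},
    {"rx": 0, "ry": 0, "rz": 0.071, "x": 0, "y": 0, "z": 0, "fingers": 0.47},
    {"rx": 0, "ry": 0, "rz": 0, "x": -0.042, "y": -0.017, "z": 0, "fingers": 0.47},
    {"rx": 0, "ry": 0, "rz": 0, "x": -0.042, "y": -0.017, "z": 0, "fingers": 0.47},
  ],
  force=25,
)

```text
clock: 0.57
ee_pos: [0.2365, 0.5288, 0.2305]
ee_rot: [-1.018, -2.972, 0.001]
wrist_force: [1.4, -0.6, 0.6]
width: 0.0451
grasp_force: 0.0
```

drive_tool(
  deltas=[
    {"rx": 0, "ry": 0, "rz": 0, "x": -0.042, "y": -0.017, "z": 0, "fingers": 0.47},
    {"rx": 0, "ry": 0, "rz": 0, "x": -0.042, "y": -0.017, "z": 0, "fingers": 0.47},
    {"rx": 0, "ry": 0, "rz": 0, "x": -0.042, "y": -0.017, "z": 0, "fingers": 0.47},
    {"rx": 0, "ry": 0, "rz": 0, "x": -0.042, "y": -0.017, "z": 0, "fingers": 0.47},
    {"rx": 0, "ry": 0, "rz": 0, "x": -0.042, "y": -0.017, "z": 0, "fingers": 0.47},
  ],
)

```text
clock: 0.98
ee_pos: [0.3286, 0.3703, 0.2312]
ee_rot: [-1.021, -2.971, 0.0]
wrist_force: [1.1, 0.1, -0.2]
width: 0.0452
grasp_force: 0.0
```

drive_tool(
  deltas=[
    {"rx": 0, "ry": 0, "rz": 0, "x": -0.042, "y": -0.017, "z": 0, "fingers": 0.47},
    {"rx": 0, "ry": 0, "rz": 0, "x": -0.042, "y": -0.017, "z": 0, "fingers": 0.47},
    {"rx": 0, "ry": 0, "rz": 0, "x": -0.042, "y": -0.017, "z": 0, "fingers": 0.47},
    {"rx": 0, "ry": 0, "rz": 0, "x": -0.042, "y": -0.017, "z": 0, "fingers": 0.47},
    {"rx": 0, "ry": 0, "rz": 0, "x": 0, "y": 0, "z": 0, "fingers": 0.47},
  ],
)

```text
clock: 1.4
ee_pos: [0.4036, 0.2406, 0.2315]
ee_rot: [1.032, 2.966, -0.001]
wrist_force: [0.6, -0.8, -0.1]
width: 0.0448
grasp_force: 0.0
```

```bash
python3 - <<'E'
from h import *
from workcell import imaging
delta((.4202,.2131,.105))
c=imaging.capture("wrist");cv2.imwrite("pics/w2.png",c["color"][:,:,::-1])
print(c["fx"],[np.round(wpix(c,p)) for p in((.4202,.2131,.138),(.532,.4055,.138),(.5235,.2605,.099))])
E
```

```text
t 1.4 pos [0.4036 0.2406 0.2315] phi 51.6 tilt [ 0.001 -0.001 -1.   ] F [ 0.6 -0.8 -0.1] w 0.0448 units [-0.0375 -0.014   0.1581]
297.3186396354542 [array([241., 228.]), array([462., 194.]), array([336., 254.])]
```

View pics/w2.png

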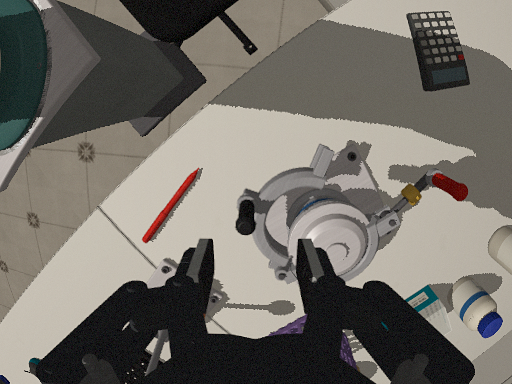

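The black post's top is at (245,229) against a predicted (241,228), the red top at (461,191), and the lid knob at (342,250). The estimates agree, so I'll refine them slightly.

```bash
python3 - <<'E'
from h import *
from workcell import imaging
c=imaging.capture("wrist")
b=wplane(c,245,229,.138);print(b,wplane(c,461,191,.138),wplane(c,342,250,.099),wplane(c,393,223,.084),wplane(c,283,273,.084))
delta((b[0],b[1],.105))
E
```

```text
[0.42140956 0.21798141 0.138     ] [0.52670481 0.40877517 0.138     ] [0.52179297 0.27120504 0.099     ] [0.54308973 0.33688837 0.084     ] [0.5131991  0.19864595 0.084     ]
t 1.5 pos [0.4011 0.2454 0.2313] phi 51.9 tilt [ 0. -0. -1.] F [-0.1  0.5 -0.1] w 0.0453 units [-0.0411 -0.0114  0.1579]
```

drive_tool(
  deltas=[
    {"rx": 0, "ry": 0, "rz": 0, "x": -0.045, "y": -0.016, "z": 0, "fingers": 0.47},
    {"rx": 0, "ry": 0, "rz": 0, "x": 0, "y": 0, "z": 0, "fingers": 0.47},
    {"rx": 0, "ry": 0, "rz": 0, "x": 0, "y": 0, "z": 0, "fingers": 0.47},
    {"rx": 0, "ry": 0, "rz": 0, "x": 0, "y": 0, "z": 0.035, "fingers": 0.47},
    {"rx": 0, "ry": 0, "rz": 0, "x": 0, "y": 0, "z": 0.035, "fingers": 0.47},
  ],
)

```text
clock: 1.92
ee_pos: [0.4211, 0.2161, 0.1754]
ee_rot: [1.018, 2.971, 0.004]
wrist_force: [-0.0, 0.6, -0.3]
width: 0.0455
grasp_force: 0.0
```

drive_tool(
  deltas=[
    {"rx": 0, "ry": 0, "rz": 0, "x": 0, "y": 0, "z": 0.03, "fingers": 0.47},
    {"rx": 0, "ry": 0, "rz": 0, "x": 0, "y": 0, "z": 0.03, "fingers": 0.47},
    {"rx": 0, "ry": 0, "rz": 0, "x": 0, "y": 0, "z": 0.028, "fingers": 0.47},
    {"rx": 0, "ry": 0, "rz": 0, "x": 0, "y": 0, "z": 0, "fingers": 0.47},
    {"rx": 0, "ry": 0, "rz": 0, "x": 0, "y": 0, "z": 0, "fingers": 0.47},
  ],
)

```text
clock: 2.33
ee_pos: [0.4202, 0.215, 0.1046]
ee_rot: [-1.019, -2.97, 0.003]
wrist_force: [0.8, 0.5, 1.4]
width: 0.0452
grasp_force: 0.0
```

drive_tool(
  deltas=[
    {"rx": 0, "ry": 0, "rz": 0, "x": 0, "y": 0, "z": 0, "fingers": 0.9},
    {"rx": 0, "ry": 0, "rz": 0, "x": 0, "y": 0, "z": 0, "fingers": 0.9},
    {"rx": 0, "ry": 0, "rz": 0, "x": 0, "y": 0, "z": 0, "fingers": 0.9},
    {"rx": 0, "ry": 0, "rz": 0, "x": 0, "y": 0, "z": 0, "fingers": 0.9},
    {"rx": 0, "ry": 0, "rz": 0, "x": 0, "y": 0, "z": 0, "fingers": 0.9},
  ],
)

```text
clock: 2.75
ee_pos: [0.4217, 0.2149, 0.1062]
ee_rot: [1.021, 2.97, 0.003]
wrist_force: [-0.9, 0.6, 8.8]
width: 0.0172
grasp_force: 24.3
```

```bash
python3 - <<'E'
from h import *
delta((.4564,.2678,.105))
from workcell import imaging
c=imaging.capture("wrist");cv2.imwrite("pics/w3.png",c["color"][:,:,::-1])
E
```

```text
t 2.75 pos [0.4217 0.2149 0.1062] phi 52.1 tilt [ 0.002  0.002 -1.   ] F [-0.9  0.6  8.8] w 0.0172 units [0.0065 0.0788 0.0016]
```

View pics/w3.png

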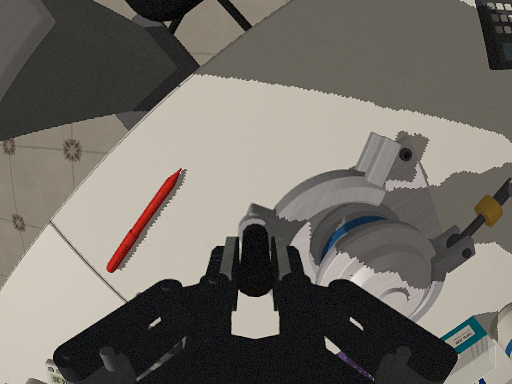

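The post is gripped (width 17 mm). I'll swing it along its arc.

drive_tool(
  deltas=[
    {"rx": 0, "ry": 0, "rz": 0, "x": 0.0022, "y": 0.0062, "z": 0, "fingers": 0.9},
    {"rx": 0, "ry": 0, "rz": 0, "x": 0.0022, "y": 0.0062, "z": 0, "fingers": 0.9},
    {"rx": 0, "ry": 0, "rz": 0, "x": 0.0022, "y": 0.0062, "z": 0, "fingers": 0.9},
    {"rx": 0, "ry": 0, "rz": 0, "x": 0.0012, "y": 0.0065, "z": 0, "fingers": 0.9},
    {"rx": 0, "ry": 0, "rz": 0, "x": 0.0012, "y": 0.0065, "z": 0, "fingers": 0.9},
  ],
)

```text
clock: 3.22
ee_pos: [0.4307, 0.239, 0.1058]
ee_rot: [-1.022, -2.97, -0.001]
wrist_force: [-3.3, -3.8, 6.4]
width: 0.0171
grasp_force: 24.2
```

drive_tool(
  deltas=[
    {"rx": 0, "ry": 0, "rz": 0, "x": 0.0012, "y": 0.0065, "z": 0, "fingers": 0.9},
    {"rx": 0, "ry": 0, "rz": 0, "x": 0, "y": 0.0066, "z": 0, "fingers": 0.9},
    {"rx": 0, "ry": 0, "rz": 0, "x": 0, "y": 0.0066, "z": 0, "fingers": 0.9},
    {"rx": 0, "ry": 0, "rz": 0, "x": 0, "y": 0.0066, "z": 0, "fingers": 0.9},
    {"rx": 0, "ry": 0, "rz": 0, "x": -0.001, "y": 0.0065, "z": 0, "fingers": 0.9},
  ],
)

```text
clock: 3.63
ee_pos: [0.4467, 0.2599, 0.1057]
ee_rot: [-1.021, -2.97, -0.001]
wrist_force: [-7.2, 0.1, 4.9]
width: 0.0174
grasp_force: 24.8
```

drive_tool(
  deltas=[
    {"rx": 0, "ry": 0, "rz": 0, "x": -0.001, "y": 0.0065, "z": 0, "fingers": 0.9},
    {"rx": 0, "ry": 0, "rz": 0, "x": 0, "y": 0, "z": 0, "fingers": 0.9},
    {"rx": 0, "ry": 0, "rz": 0, "x": 0, "y": 0, "z": 0, "fingers": 0.9},
    {"rx": 0, "ry": 0, "rz": 0, "x": 0, "y": 0, "z": 0, "fingers": 0.9},
    {"rx": 0, "ry": 0, "rz": 0, "x": 0, "y": 0, "z": 0, "fingers": 0.9},
  ],
)

```text
clock: 4.05
ee_pos: [0.451, 0.2633, 0.1056]
ee_rot: [1.021, 2.97, 0.002]
wrist_force: [-2.8, 1.3, 5.2]
width: 0.0172
grasp_force: 25.0
```

drive_tool(
  deltas=[
    {"rx": 0, "ry": 0, "rz": 0, "x": -0.0006, "y": 0.003, "z": 0, "fingers": 0.9},
    {"rx": 0, "ry": 0, "rz": 0, "x": -0.0006, "y": 0.003, "z": 0, "fingers": 0.9},
    {"rx": 0, "ry": 0, "rz": 0, "x": 0, "y": 0, "z": 0, "fingers": 0.9},
    {"rx": 0, "ry": 0, "rz": 0, "x": 0, "y": 0, "z": 0, "fingers": 0.9},
    {"rx": 0, "ry": 0, "rz": 0, "x": 0, "y": 0, "z": 0, "fingers": 0.9},
  ],
)

```text
clock: 4.47
ee_pos: [0.4547, 0.2664, 0.1055]
ee_rot: [1.021, 2.97, 0.002]
wrist_force: [-1.9, 0.9, 6.3]
width: 0.0168
grasp_force: 25.1
```

drive_tool(
  deltas=[
    {"rx": 0, "ry": 0, "rz": 0, "x": -0.0006, "y": 0.003, "z": 0, "fingers": 0.9},
    {"rx": 0, "ry": 0, "rz": 0, "x": 0, "y": 0, "z": 0, "fingers": 0.9},
    {"rx": 0, "ry": 0, "rz": 0, "x": 0, "y": 0, "z": 0, "fingers": 0.9},
    {"rx": 0, "ry": 0, "rz": 0, "x": 0, "y": 0, "z": 0, "fingers": 0.9},
    {"rx": 0, "ry": 0, "rz": 0, "x": 0, "y": 0, "z": 0, "fingers": 0.9},
  ],
)

```text
clock: 4.88
ee_pos: [0.4554, 0.2671, 0.1053]
ee_rot: [-1.021, -2.969, 0.002]
wrist_force: [-10.9, -4.7, 14.2]
width: 0.017
grasp_force: 25.8
```

drive_tool(
  deltas=[
    {"rx": 0, "ry": 0, "rz": 0, "x": -0.0006, "y": 0.003, "z": 0, "fingers": 0.9},
    {"rx": 0, "ry": 0, "rz": 0, "x": 0, "y": 0, "z": 0, "fingers": 0.9},
    {"rx": 0, "ry": 0, "rz": 0, "x": 0, "y": 0, "z": 0, "fingers": 0.9},
    {"rx": 0, "ry": 0, "rz": 0, "x": 0, "y": 0, "z": 0, "fingers": 0.9},
    {"rx": 0, "ry": 0, "rz": 0, "x": 0, "y": 0, "z": 0, "fingers": 0.9},
  ],
)

```text
clock: 5.3
ee_pos: [0.4555, 0.2674, 0.105]
ee_rot: [-1.021, -2.966, 0.007]
wrist_force: [-24.7, -15.5, 27.4]
width: 0.0172
grasp_force: 27.5
```

Hard stop reached at the predicted shut position, so the ring is shut. I'll relax, release, rise and go above the red post.

drive_tool(
  deltas=[
    {"rx": 0, "ry": 0, "rz": 0, "x": 0.0008, "y": -0.004, "z": 0, "fingers": 0.9},
    {"rx": 0, "ry": 0, "rz": 0, "x": 0, "y": 0, "z": 0, "fingers": 0.9},
    {"rx": 0, "ry": 0, "rz": 0, "x": 0, "y": 0, "z": 0, "fingers": 0.47},
    {"rx": 0, "ry": 0, "rz": 0, "x": 0, "y": 0, "z": 0, "fingers": 0.47},
    {"rx": 0, "ry": 0, "rz": 0, "x": 0, "y": 0, "z": 0, "fingers": 0.47},
  ],
)

```text
clock: 5.72
ee_pos: [0.4559, 0.2672, 0.105]
ee_rot: [1.021, 2.971, 0.0]
wrist_force: [-0.3, 0.2, -0.4]
width: 0.0455
grasp_force: 0.0
```

drive_tool(
  deltas=[
    {"rx": 0, "ry": 0, "rz": 0, "x": 0, "y": 0, "z": 0, "fingers": 0.47},
    {"rx": 0, "ry": 0, "rz": 0, "x": 0, "y": 0, "z": -0.03, "fingers": 0.47},
    {"rx": 0, "ry": 0, "rz": 0, "x": 0, "y": 0, "z": -0.03, "fingers": 0.47},
    {"rx": 0, "ry": 0, "rz": 0, "x": 0, "y": 0, "z": -0.03, "fingers": 0.47},
    {"rx": 0, "ry": 0, "rz": 0, "x": 0, "y": 0, "z": 0, "fingers": 0.47},
  ],
)

```text
clock: 6.13
ee_pos: [0.4575, 0.2681, 0.1809]
ee_rot: [1.021, 2.968, 0.007]
wrist_force: [0.5, 0.8, 0.4]
width: 0.0453
grasp_force: 0.0
```

drive_tool(
  deltas=[
    {"rx": 0, "ry": 0, "rz": 0, "x": 0.0066, "y": 0.0388, "z": 0, "fingers": 0.47},
    {"rx": 0, "ry": 0, "rz": 0, "x": 0.0066, "y": 0.0388, "z": 0, "fingers": 0.47},
    {"rx": 0, "ry": 0, "rz": 0, "x": 0.0066, "y": 0.0388, "z": 0, "fingers": 0.47},
    {"rx": 0, "ry": 0, "rz": 0, "x": 0.0066, "y": 0.0388, "z": 0, "fingers": 0.47},
    {"rx": 0, "ry": 0, "rz": 0, "x": 0.0066, "y": 0.0388, "z": 0, "fingers": 0.47},
  ],
)

```text
clock: 6.55
ee_pos: [0.531, 0.4072, 0.1764]
ee_rot: [-1.021, -2.971, 0.0]
wrist_force: [0.3, 0.5, 0.1]
width: 0.0451
grasp_force: 0.0
```

drive_tool(
  deltas=[
    {"rx": 0, "ry": 0, "rz": 0, "x": 0, "y": 0, "z": 0, "fingers": 0.47},
    {"rx": 0, "ry": 0, "rz": 0, "x": 0, "y": 0, "z": 0, "fingers": 0.47},
    {"rx": 0, "ry": 0, "rz": 0, "x": 0, "y": 0, "z": 0, "fingers": 0.47},
    {"rx": 0, "ry": 0, "rz": 0, "x": 0, "y": 0, "z": 0, "fingers": 0.47},
    {"rx": 0, "ry": 0, "rz": 0, "x": 0, "y": 0, "z": 0, "fingers": 0.47},
  ],
)

```text
clock: 6.97
ee_pos: [0.5304, 0.405, 0.1771]
ee_rot: [1.023, 2.97, -0.0]
wrist_force: [0.4, 0.9, -0.4]
width: 0.045
grasp_force: 0.0
```

```bash
python3 - <<'E'
from h import *
delta((.5302,.406,.105))
from workcell import imaging
c=imaging.capture("wrist");cv2.imwrite("pics/w4.png",c["color"][:,:,::-1])
print(wpix(c,(.5302,.406,.138)),wpix(c,(.4558,.2678,.138)))
u=cen(c,(0,140,80),(8,255,255),(180,120,330,330));print(u,wplane(c,*u[:2],.125))
E
```

```text
t 6.97 pos [0.5304 0.405  0.1771] phi 52.0 tilt [ 0. -0. -1.] F [ 0.4  0.9 -0.4] w 0.045 units [0.001  0.0008 0.0902]
(np.float64(255.04058501308913), np.float64(221.84545591615932)) (np.float64(65.66903413071375), np.float64(246.98977101627423))
(np.float64(258.9007891770011), np.float64(212.97745208568207), 887) [0.53112927 0.40876373 0.125     ]
```

View pics/w4.png

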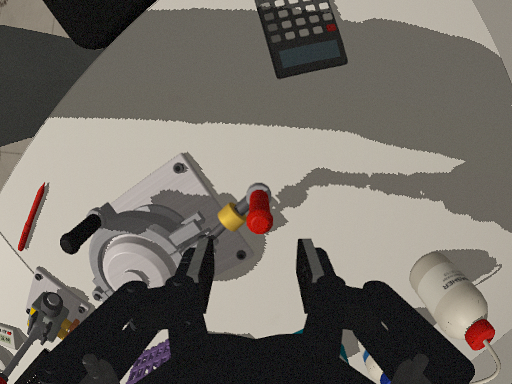

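The red post is centred between the fingers (top at (260,224)). I'll descend and pinch.

drive_tool(
  deltas=[
    {"rx": 0, "ry": 0, "rz": 0, "x": 0.001, "y": 0.0015, "z": 0.03, "fingers": 0.47},
    {"rx": 0, "ry": 0, "rz": 0, "x": 0, "y": 0, "z": 0.03, "fingers": 0.47},
    {"rx": 0, "ry": 0, "rz": 0, "x": 0, "y": 0, "z": 0.03, "fingers": 0.47},
    {"rx": 0, "ry": 0, "rz": 0, "x": 0, "y": 0, "z": 0, "fingers": 0.47},
    {"rx": 0, "ry": 0, "rz": 0, "x": 0, "y": 0, "z": 0, "fingers": 0.47},
  ],
  force=30,
)

```text
clock: 7.43
ee_pos: [0.5302, 0.4067, 0.1047]
ee_rot: [-1.022, -2.97, 0.003]
wrist_force: [0.8, 0.3, 0.1]
width: 0.0449
grasp_force: 0.0
```

drive_tool(
  deltas=[
    {"rx": 0, "ry": 0, "rz": 0, "x": 0, "y": 0, "z": 0, "fingers": 0.9},
    {"rx": 0, "ry": 0, "rz": 0, "x": 0, "y": 0, "z": 0, "fingers": 0.9},
    {"rx": 0, "ry": 0, "rz": 0, "x": 0, "y": 0, "z": 0, "fingers": 0.9},
    {"rx": 0, "ry": 0, "rz": 0, "x": 0, "y": 0, "z": 0, "fingers": 0.9},
    {"rx": 0, "ry": 0, "rz": 0, "x": 0, "y": 0, "z": 0, "fingers": 0.9},
  ],
)

```text
clock: 7.85
ee_pos: [0.5313, 0.4082, 0.1067]
ee_rot: [1.021, 2.97, 0.004]
wrist_force: [-0.7, 1.7, 8.7]
width: 0.0168
grasp_force: 29.2
```

Gripped. Now the bolt's arc.

drive_tool(
  deltas=[
    {"rx": 0, "ry": 0, "rz": 0, "x": 0.004, "y": -0.0055, "z": 0, "fingers": 0.9},
    {"rx": 0, "ry": 0, "rz": 0, "x": 0.004, "y": -0.0055, "z": 0, "fingers": 0.9},
    {"rx": 0, "ry": 0, "rz": 0, "x": 0.004, "y": -0.0055, "z": 0, "fingers": 0.9},
    {"rx": 0, "ry": 0, "rz": 0, "x": 0.0028, "y": -0.0062, "z": 0, "fingers": 0.9},
    {"rx": 0, "ry": 0, "rz": 0, "x": 0.0028, "y": -0.0062, "z": 0, "fingers": 0.9},
  ],
)

```text
clock: 8.27
ee_pos: [0.5052, 0.4007, 0.1068]
ee_rot: [1.018, 2.971, 0.008]
wrist_force: [-1.4, 12.9, 4.7]
width: 0.0173
grasp_force: 30.1
```

drive_tool(
  deltas=[
    {"rx": 0, "ry": 0, "rz": 0, "x": 0.0028, "y": -0.0062, "z": 0, "fingers": 0.9},
    {"rx": 0, "ry": 0, "rz": 0, "x": 0.0014, "y": -0.0067, "z": 0, "fingers": 0.9},
    {"rx": 0, "ry": 0, "rz": 0, "x": 0.0014, "y": -0.0067, "z": 0, "fingers": 0.9},
    {"rx": 0, "ry": 0, "rz": 0, "x": 0.0014, "y": -0.0067, "z": 0, "fingers": 0.9},
    {"rx": 0, "ry": 0, "rz": 0, "x": 0, "y": -0.0068, "z": 0, "fingers": 0.9},
  ],
)

```text
clock: 8.68
ee_pos: [0.4844, 0.3825, 0.1066]
ee_rot: [1.018, 2.971, 0.006]
wrist_force: [-2.6, 10.0, 5.7]
width: 0.0168
grasp_force: 31.9
```

drive_tool(
  deltas=[
    {"rx": 0, "ry": 0, "rz": 0, "x": 0, "y": -0.0068, "z": 0, "fingers": 0.9},
    {"rx": 0, "ry": 0, "rz": 0, "x": 0, "y": -0.0068, "z": 0, "fingers": 0.9},
    {"rx": 0, "ry": 0, "rz": 0, "x": -0.0016, "y": -0.0066, "z": 0, "fingers": 0.9},
    {"rx": 0, "ry": 0, "rz": 0, "x": -0.0016, "y": -0.0066, "z": 0, "fingers": 0.9},
    {"rx": 0, "ry": 0, "rz": 0, "x": 0, "y": 0, "z": 0, "fingers": 0.9},
  ],
)

```text
clock: 9.1
ee_pos: [0.4736, 0.3625, 0.1065]
ee_rot: [1.02, 2.97, 0.004]
wrist_force: [-0.4, 4.0, 5.9]
width: 0.0167
grasp_force: 31.4
```

drive_tool(
  deltas=[
    {"rx": 0, "ry": 0, "rz": 0, "x": -0.002, "y": -0.0062, "z": 0, "fingers": 0.9},
    {"rx": 0, "ry": 0, "rz": 0, "x": -0.003, "y": -0.0061, "z": 0, "fingers": 0.9},
    {"rx": 0, "ry": 0, "rz": 0, "x": -0.003, "y": -0.0061, "z": 0, "fingers": 0.9},
    {"rx": 0, "ry": 0, "rz": 0, "x": 0, "y": 0, "z": 0, "fingers": 0.9},
    {"rx": 0, "ry": 0, "rz": 0, "x": 0, "y": 0, "z": 0, "fingers": 0.9},
  ],
)

```text
clock: 9.52
ee_pos: [0.4698, 0.3471, 0.1063]
ee_rot: [1.021, 2.97, 0.004]
wrist_force: [-0.9, 3.8, 6.4]
width: 0.0172
grasp_force: 30.2
```

drive_tool(
  deltas=[
    {"rx": 0, "ry": 0, "rz": 0, "x": -0.0018, "y": -0.0033, "z": 0, "fingers": 0.9},
    {"rx": 0, "ry": 0, "rz": 0, "x": -0.0018, "y": -0.0033, "z": 0, "fingers": 0.9},
    {"rx": 0, "ry": 0, "rz": 0, "x": 0, "y": 0, "z": 0, "fingers": 0.9},
    {"rx": 0, "ry": 0, "rz": 0, "x": 0, "y": 0, "z": 0, "fingers": 0.9},
    {"rx": 0, "ry": 0, "rz": 0, "x": 0, "y": 0, "z": 0, "fingers": 0.9},
  ],
)

```text
clock: 9.93
ee_pos: [0.4689, 0.3413, 0.1063]
ee_rot: [1.02, 2.97, 0.004]
wrist_force: [-0.6, 2.7, 6.9]
width: 0.0171
grasp_force: 30.1
```

drive_tool(
  deltas=[
    {"rx": 0, "ry": 0, "rz": 0, "x": -0.0018, "y": -0.0033, "z": 0, "fingers": 0.9},
    {"rx": 0, "ry": 0, "rz": 0, "x": 0, "y": 0, "z": 0, "fingers": 0.9},
    {"rx": 0, "ry": 0, "rz": 0, "x": 0, "y": 0, "z": 0, "fingers": 0.9},
    {"rx": 0, "ry": 0, "rz": 0, "x": 0, "y": 0, "z": 0, "fingers": 0.9},
    {"rx": 0, "ry": 0, "rz": 0, "x": 0, "y": 0, "z": 0, "fingers": 0.9},
  ],
)

```text
clock: 10.35
ee_pos: [0.4686, 0.3393, 0.1063]
ee_rot: [1.019, 2.97, 0.006]
wrist_force: [2.0, 8.9, 1.7]
width: 0.0168
grasp_force: 30.1
```

drive_tool(
  deltas=[
    {"rx": 0, "ry": 0, "rz": 0, "x": -0.0018, "y": -0.0033, "z": 0, "fingers": 0.9},
    {"rx": 0, "ry": 0, "rz": 0, "x": 0, "y": 0, "z": 0, "fingers": 0.9},
    {"rx": 0, "ry": 0, "rz": 0, "x": 0, "y": 0, "z": 0, "fingers": 0.9},
    {"rx": 0, "ry": 0, "rz": 0, "x": 0, "y": 0, "z": 0, "fingers": 0.9},
    {"rx": 0, "ry": 0, "rz": 0, "x": 0, "y": 0, "z": 0, "fingers": 0.9},
  ],
)

```text
clock: 10.77
ee_pos: [0.4685, 0.3389, 0.1065]
ee_rot: [1.017, 2.97, 0.012]
wrist_force: [8.6, 25.1, -7.8]
width: 0.0167
grasp_force: 30.5
```

Bolt is on its stop. I'll relax, release, rise, turn towards the valve, and check.

drive_tool(
  deltas=[
    {"rx": 0, "ry": 0, "rz": 0, "x": 0.0018, "y": 0.0033, "z": 0, "fingers": 0.9},
    {"rx": 0, "ry": 0, "rz": 0, "x": 0.0005, "y": 0.001, "z": 0, "fingers": 0.9},
    {"rx": 0, "ry": 0, "rz": 0, "x": 0, "y": 0, "z": 0, "fingers": 0.47},
    {"rx": 0, "ry": 0, "rz": 0, "x": 0, "y": 0, "z": 0, "fingers": 0.47},
    {"rx": 0, "ry": 0, "rz": 0, "x": 0, "y": 0, "z": 0, "fingers": 0.47},
  ],
)

```text
clock: 11.18
ee_pos: [0.4682, 0.338, 0.1051]
ee_rot: [1.022, 2.97, -0.0]
wrist_force: [-0.4, 1.0, -0.4]
width: 0.0455
grasp_force: 0.0
```

drive_tool(
  deltas=[
    {"rx": 0, "ry": 0, "rz": 0, "x": 0, "y": 0, "z": 0, "fingers": 0.47},
    {"rx": 0, "ry": 0, "rz": 0, "x": 0, "y": 0, "z": -0.04, "fingers": 0.47},
    {"rx": 0, "ry": 0, "rz": 0, "x": 0, "y": 0, "z": -0.04, "fingers": 0.47},
    {"rx": 0, "ry": 0, "rz": 0, "x": 0, "y": 0, "z": -0.04, "fingers": 0.47},
    {"rx": 0, "ry": 0, "rz": 0, "x": 0, "y": 0, "z": -0.04, "fingers": 0.47},
  ],
)

```text
clock: 11.6
ee_pos: [0.4679, 0.3378, 0.2344]
ee_rot: [-1.022, -2.971, 0.001]
wrist_force: [0.1, 0.7, 0.9]
width: 0.0449
grasp_force: 0.0
```

drive_tool(
  deltas=[
    {"rx": 0, "ry": 0, "rz": -0.073, "x": 0, "y": 0, "z": -0.04, "fingers": 1},
    {"rx": 0, "ry": 0, "rz": -0.073, "x": 0, "y": 0, "z": 0, "fingers": 1},
    {"rx": 0, "ry": 0, "rz": -0.073, "x": 0, "y": 0, "z": 0, "fingers": 1},
    {"rx": 0, "ry": 0, "rz": -0.073, "x": 0, "y": 0, "z": 0, "fingers": 1},
    {"rx": 0, "ry": 0, "rz": -0.073, "x": 0, "y": 0, "z": 0, "fingers": 1},
  ],
)

```text
clock: 12.02
ee_pos: [0.4681, 0.338, 0.265]
ee_rot: [0.131, 3.139, -0.0]
wrist_force: [0.4, 0.8, -0.7]
width: -0.0
grasp_force: 0.0
```

drive_tool(
  deltas=[
    {"rx": 0, "ry": 0, "rz": -0.073, "x": 0, "y": 0, "z": 0, "fingers": 1},
    {"rx": 0, "ry": 0, "rz": -0.073, "x": 0, "y": 0, "z": 0, "fingers": 1},
    {"rx": 0, "ry": 0, "rz": -0.073, "x": 0, "y": 0, "z": 0, "fingers": 1},
    {"rx": 0, "ry": 0, "rz": 0, "x": 0, "y": 0, "z": 0, "fingers": 1},
    {"rx": 0, "ry": 0, "rz": 0, "x": 0, "y": 0, "z": 0, "fingers": 1},
  ],
)

```text
clock: 12.43
ee_pos: [0.4682, 0.3379, 0.2648]
ee_rot: [0.393, -3.117, 0.0]
wrist_force: [-0.1, 0.9, -0.1]
width: 0.0001
grasp_force: 0.0
```

```bash
python3 - <<'E'
from h import *
delta((.45,-.08,.27))
from workcell import imaging
c=imaging.capture("wrist");cv2.imwrite("pics/w5.png",c["color"][:,:,::-1])
print(wpix(c,(.4685,.3395,.138)),wpix(c,(.4557,.2673,.138)))
E
```

```text
t 12.43 pos [0.4682 0.3379 0.2648] phi 104.4 tilt [-0. -0. -1.] F [-0.1  0.9 -0.1] w 0.0001 units [ 0.1517 -0.5004 -0.0064]
(np.float64(255.56046317870954), np.float64(184.20243770236382)) (np.float64(184.3029509800689), np.float64(153.4094600922038))
```

View pics/w5.png

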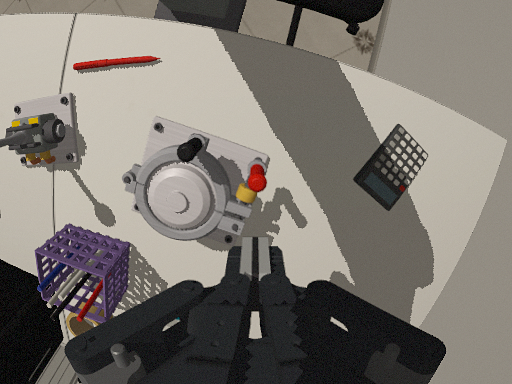

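The picture shows the ring shut (black post at (190,148)) and the bolt lying in the fork, with the brass nut at (247,193) behind it and the red post at (257,180). It is latched. Next I approach the lever from its −y (right) side, coming from the robot's side.

drive_tool(
  deltas=[
    {"rx": 0, "ry": 0, "rz": 0, "x": 0.0175, "y": -0.0394, "z": 0, "fingers": 1},
    {"rx": 0, "ry": 0, "rz": 0, "x": 0.0175, "y": -0.0394, "z": 0, "fingers": 1},
    {"rx": 0, "ry": 0, "rz": 0, "x": 0.0175, "y": -0.0394, "z": 0, "fingers": 1},
    {"rx": 0, "ry": 0, "rz": 0, "x": 0.0175, "y": -0.0394, "z": 0, "fingers": 1},
    {"rx": 0, "ry": 0, "rz": 0, "x": 0.0175, "y": -0.0394, "z": 0, "fingers": 1},
  ],
)

```text
clock: 12.9
ee_pos: [0.4395, 0.1665, 0.2649]
ee_rot: [-0.393, 3.117, 0.0]
wrist_force: [1.5, -0.9, -0.7]
width: -0.0002
grasp_force: 0.0
```

drive_tool(
  deltas=[
    {"rx": 0, "ry": 0, "rz": 0, "x": 0.0175, "y": -0.0394, "z": 0, "fingers": 1},
    {"rx": 0, "ry": 0, "rz": 0, "x": 0.0175, "y": -0.0394, "z": 0, "fingers": 1},
    {"rx": 0, "ry": 0, "rz": 0, "x": 0.0175, "y": -0.0394, "z": 0, "fingers": 1},
    {"rx": 0, "ry": 0, "rz": 0, "x": 0.0175, "y": -0.0394, "z": 0, "fingers": 1},
    {"rx": 0, "ry": 0, "rz": 0, "x": 0.0175, "y": -0.0394, "z": 0, "fingers": 1},
  ],
)

```text
clock: 13.32
ee_pos: [0.4115, -0.0036, 0.2651]
ee_rot: [-0.393, 3.116, 0.001]
wrist_force: [1.1, -0.3, 1.1]
width: -0.0002
grasp_force: 0.0
```

drive_tool(
  deltas=[
    {"rx": 0, "ry": 0, "rz": 0, "x": 0.0175, "y": -0.0394, "z": 0, "fingers": 1},
    {"rx": 0, "ry": 0, "rz": 0, "x": 0.0175, "y": -0.0394, "z": 0, "fingers": 1},
    {"rx": 0, "ry": 0, "rz": 0, "x": 0, "y": 0, "z": 0, "fingers": 1},
    {"rx": 0, "ry": 0, "rz": 0, "x": 0, "y": 0, "z": 0, "fingers": 1},
    {"rx": 0, "ry": 0, "rz": 0, "x": 0, "y": 0, "z": 0, "fingers": 1},
  ],
)

```text
clock: 13.73
ee_pos: [0.401, -0.0698, 0.265]
ee_rot: [-0.396, 3.116, 0.0]
wrist_force: [-0.7, 0.3, -0.3]
width: 0.0002
grasp_force: 0.0
```

```bash
python3 - <<'E'
from h import *
from workcell import imaging
c=imaging.capture("wrist");cv2.imwrite("pics/w6.png",c["color"][:,:,::-1])
k=np.array((.499,-.0104,.19))
delta(k-.053*np.array((-.249,.969,0))-(0,0,.03))
print(wpix(c,k))
E
```

```text
t 13.78 pos [ 0.4011 -0.0694  0.2649] phi 104.6 tilt [ 0.  0. -1.] F [1.  0.8 0.8] w -0.0002 units [-0.1369 -0.0256  0.1312]
(np.float64(288.566120732663), np.float64(309.96226923532544))
```

View pics/w6.png

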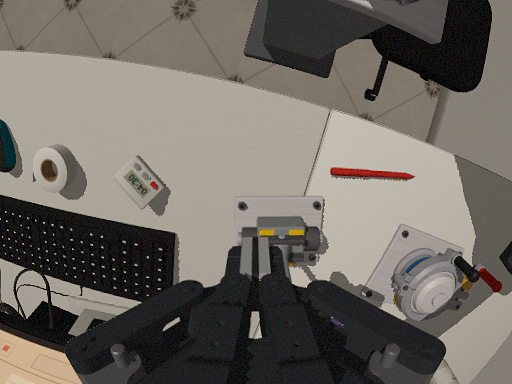

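The valve is at (283,225), the timer at (140,180) well clear. I'll descend on the robot's side, then go forward beside the knob.

drive_tool(
  deltas=[
    {"rx": 0, "ry": 0, "rz": 0, "x": 0, "y": -0.025, "z": 0, "fingers": 1},
    {"rx": 0, "ry": 0, "rz": 0, "x": 0, "y": 0, "z": 0.044, "fingers": 1},
    {"rx": 0, "ry": 0, "rz": 0, "x": 0, "y": 0, "z": 0.044, "fingers": 1},
    {"rx": 0, "ry": 0, "rz": 0, "x": 0, "y": 0, "z": 0.043, "fingers": 1},
    {"rx": 0, "ry": 0, "rz": 0, "x": 0, "y": 0, "z": 0, "fingers": 1},
  ],
)

```text
clock: 14.2
ee_pos: [0.4033, -0.0884, 0.1555]
ee_rot: [0.399, -3.108, -0.0]
wrist_force: [-1.3, 0.7, -0.4]
width: -0.0002
grasp_force: 0.0
```

drive_tool(
  deltas=[
    {"rx": 0, "ry": 0, "rz": 0, "x": -0.034, "y": 0, "z": 0, "fingers": 1},
    {"rx": 0, "ry": 0, "rz": 0, "x": -0.034, "y": 0, "z": 0, "fingers": 1},
    {"rx": 0, "ry": 0, "rz": 0, "x": -0.034, "y": 0, "z": 0, "fingers": 1},
    {"rx": 0, "ry": 0, "rz": 0, "x": -0.034, "y": 0, "z": 0, "fingers": 1},
    {"rx": 0, "ry": 0, "rz": 0, "x": 0, "y": 0, "z": 0, "fingers": 1},
  ],
)

```text
clock: 14.62
ee_pos: [0.5157, -0.0593, 0.1619]
ee_rot: [-0.404, 3.113, -0.001]
wrist_force: [-1.0, 0.1, -0.2]
width: -0.0
grasp_force: 0.0
```

```bash
python3 - <<'E'
from h import *
from workcell import imaging
s=imaging.capture("scene");c=imaging.capture("top")
cv2.imwrite("pics/s7.png",cv2.resize(s["color"][130:260,150:330,::-1],None,fx=4,fy=4,interpolation=cv2.INTER_CUBIC))
R=((0,140,80),(8,255,255))
print(cen(s,*R,(245,160,275,195)),cen(c,*R,(230,160,262,190)))
k=np.array((.499,-.0104,.19))
delta(k-.032*np.array((-.249,.969,0))-(0,0,.03))
E
```

```text
(np.float64(256.8205128205128), np.float64(175.4102564102564), 78) (np.float64(nan), np.float64(nan), 0)
t 14.72 pos [ 0.5122 -0.0611  0.1613] phi 104.7 tilt [ 0. -0. -1.] F [-0.8  0.6  0.2] w -0.0001 units [0.0001 0.0255 0.0017]h.py:11: RuntimeWarning: Mean of empty slice.
  return p[:,1].mean()+x0,p[:,0].mean()+y0,len(p)
  ret = ret.dtype.type(ret / rcount)
```

View pics/s7.png

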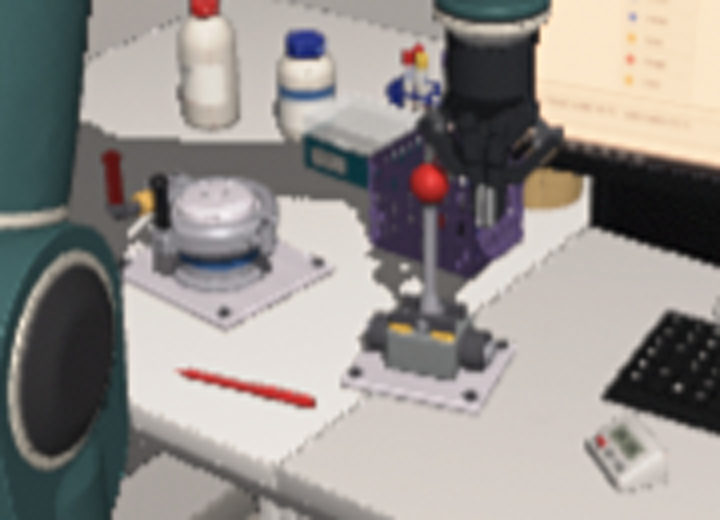

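The scene view shows the fingers (tip at (487,225)) just right of the upright knob at (430,185), with the trap latched. I'll push left in steps, watching the force.

drive_tool(
  deltas=[
    {"rx": 0, "ry": 0, "rz": 0, "x": 0, "y": 0.01, "z": -0.006, "fingers": 1},
    {"rx": 0, "ry": 0, "rz": 0, "x": 0, "y": 0.01, "z": 0, "fingers": 1},
    {"rx": 0, "ry": 0, "rz": 0, "x": 0, "y": 0.01, "z": 0, "fingers": 1},
    {"rx": 0, "ry": 0, "rz": 0, "x": 0, "y": 0.01, "z": 0, "fingers": 1},
    {"rx": 0, "ry": 0, "rz": 0, "x": 0, "y": 0.01, "z": 0, "fingers": 1},
  ],
)

```text
clock: 15.13
ee_pos: [0.5008, -0.0225, 0.1653]
ee_rot: [-0.4, 3.116, -0.0]
wrist_force: [-0.1, -3.0, 2.1]
width: -0.0004
grasp_force: 1.3
```

drive_tool(
  deltas=[
    {"rx": 0, "ry": 0, "rz": 0, "x": 0, "y": 0.009, "z": 0.002, "fingers": 1},
    {"rx": 0, "ry": 0, "rz": 0, "x": 0, "y": 0.009, "z": 0.002, "fingers": 1},
    {"rx": 0, "ry": 0, "rz": 0, "x": 0, "y": 0.009, "z": 0.002, "fingers": 1},
    {"rx": 0, "ry": 0, "rz": 0, "x": 0, "y": 0, "z": 0, "fingers": 1},
    {"rx": 0, "ry": 0, "rz": 0, "x": 0, "y": 0, "z": 0, "fingers": 1},
  ],
)

```text
clock: 15.55
ee_pos: [0.4956, -0.0023, 0.16]
ee_rot: [0.4, -3.116, 0.0]
wrist_force: [0.9, -3.9, 1.0]
width: 0.0004
grasp_force: 1.6
```

```bash
python3 - <<'E'
from h import *
from workcell import imaging
s=imaging.capture("scene")
R=((0,140,80),(8,255,255));u=cen(s,*R,(225,160,275,200));o,d=ray(s,*u[:2])
# intersect with lever plane through pivot, normal = valve x
n=np.array((.968,.252,0));p=np.array((.4995,-.0095,.058));k=o+d*((p-o)@n)/(d@n)
print(u,k,np.arctan2((k-p)@np.array((-.252,.968,0)),k[2]-p[2]),np.linalg.norm(k-p))
delta((0,0,0))
E
```

```text
(np.float64(247.05172413793105), np.float64(176.17241379310346), 58) [0.49034406 0.02567043 0.18230767] 0.2845046983335937 0.1295113356692837
t 15.6 pos [ 0.4957 -0.0026  0.16  ] phi 104.6 tilt [-0. -0. -1.] F [ 1.3 -3.5  2.5] w 0.0002 units [0.5987 0.1595 0.2002]
```

drive_tool(
  deltas=[
    {"rx": 0, "ry": 0, "rz": 0, "x": 0, "y": 0.009, "z": 0.001, "fingers": 1},
    {"rx": 0, "ry": 0, "rz": 0, "x": 0, "y": 0.009, "z": 0.001, "fingers": 1},
    {"rx": 0, "ry": 0, "rz": 0, "x": 0, "y": 0.009, "z": 0, "fingers": 1},
    {"rx": 0, "ry": 0, "rz": 0, "x": 0, "y": 0, "z": 0, "fingers": 1},
    {"rx": 0, "ry": 0, "rz": 0, "x": 0, "y": 0, "z": 0, "fingers": 1},
  ],
)

```text
clock: 16.02
ee_pos: [0.4899, 0.0178, 0.1582]
ee_rot: [0.398, -3.115, 0.001]
wrist_force: [-0.1, -7.0, -0.3]
width: -0.0003
grasp_force: 3.1
```

drive_tool(
  deltas=[
    {"rx": 0, "ry": 0, "rz": 0, "x": 0, "y": 0.004, "z": 0, "fingers": 1},
    {"rx": 0, "ry": 0, "rz": 0, "x": 0, "y": 0.004, "z": 0, "fingers": 1},
    {"rx": 0, "ry": 0, "rz": 0, "x": 0, "y": 0, "z": 0, "fingers": 1},
    {"rx": 0, "ry": 0, "rz": 0, "x": 0, "y": 0, "z": 0, "fingers": 1},
    {"rx": 0, "ry": 0, "rz": 0, "x": 0, "y": 0, "z": 0, "fingers": 1},
  ],
)

```text
clock: 16.43
ee_pos: [0.4884, 0.0233, 0.1581]
ee_rot: [0.397, -3.115, 0.002]
wrist_force: [2.2, -7.9, -3.6]
width: 0.0001
grasp_force: 4.2
```

drive_tool(
  deltas=[
    {"rx": 0, "ry": 0, "rz": 0, "x": 0, "y": 0.004, "z": 0, "fingers": 1},
    {"rx": 0, "ry": 0, "rz": 0, "x": 0, "y": 0, "z": 0, "fingers": 1},
    {"rx": 0, "ry": 0, "rz": 0, "x": 0, "y": 0, "z": 0, "fingers": 1},
    {"rx": 0, "ry": 0, "rz": 0, "x": 0, "y": 0, "z": 0, "fingers": 1},
    {"rx": 0, "ry": 0, "rz": 0, "x": 0, "y": 0, "z": 0, "fingers": 1},
  ],
)

```text
clock: 16.85
ee_pos: [0.4881, 0.0241, 0.1581]
ee_rot: [0.394, -3.117, 0.006]
wrist_force: [7.3, -22.9, -8.5]
width: 0.0001
grasp_force: 11.9
```

```bash
python3 - <<'E'
from h import *
from workcell import imaging
s=imaging.capture("scene")
R=((0,140,80),(8,255,255));u=cen(s,*R,(225,160,275,200));o,d=ray(s,*u[:2])
n=np.array((.968,.252,0));p=np.array((.4995,-.0095,.058));k=o+d*((p-o)@n)/(d@n)
print(u,k,np.arctan2((k-p)@np.array((-.252,.968,0)),k[2]-p[2]),np.linalg.norm(k-p))
delta((0,0,0))
E
```

```text
(np.float64(240.83333333333334), np.float64(176.76666666666665), 60) [0.48451344 0.04806743 0.17599181] 0.46707230741531397 0.13213884282150953
t 16.9 pos [0.4881 0.0241 0.1581] phi 104.4 tilt [ 0.    -0.004 -1.   ] F [  7.1 -22.1  -9.3] w 0.0003 units [0.5983 0.1233 0.1976]
```

It is at the stop: force jumped to 24 N with no further travel. Holding for over three seconds.

drive_tool(
  deltas=[
    {"rx": 0, "ry": 0, "rz": 0, "x": 0, "y": 0, "z": 0, "fingers": 1},
    {"rx": 0, "ry": 0, "rz": 0, "x": 0, "y": 0, "z": 0, "fingers": 1},
    {"rx": 0, "ry": 0, "rz": 0, "x": 0, "y": 0, "z": 0, "fingers": 1},
    {"rx": 0, "ry": 0, "rz": 0, "x": 0, "y": 0, "z": 0, "fingers": 1},
    {"rx": 0, "ry": 0, "rz": 0, "x": 0, "y": 0, "z": 0, "fingers": 1},
  ],
)

```text
clock: 17.32
ee_pos: [0.4881, 0.0241, 0.1581]
ee_rot: [0.394, -3.117, 0.006]
wrist_force: [7.2, -22.9, -8.8]
width: 0.0
grasp_force: 11.9
```

drive_tool(
  deltas=[
    {"rx": 0, "ry": 0, "rz": 0, "x": 0, "y": 0, "z": 0, "fingers": 1},
    {"rx": 0, "ry": 0, "rz": 0, "x": 0, "y": 0, "z": 0, "fingers": 1},
    {"rx": 0, "ry": 0, "rz": 0, "x": 0, "y": 0, "z": 0, "fingers": 1},
    {"rx": 0, "ry": 0, "rz": 0, "x": 0, "y": 0, "z": 0, "fingers": 1},
    {"rx": 0, "ry": 0, "rz": 0, "x": 0, "y": 0, "z": 0, "fingers": 1},
  ],
)

```text
clock: 17.73
ee_pos: [0.4881, 0.0241, 0.1581]
ee_rot: [0.394, -3.117, 0.006]
wrist_force: [6.5, -23.4, -8.2]
width: -0.0001
grasp_force: 11.9
```

drive_tool(
  deltas=[
    {"rx": 0, "ry": 0, "rz": 0, "x": 0, "y": 0, "z": 0, "fingers": 1},
    {"rx": 0, "ry": 0, "rz": 0, "x": 0, "y": 0, "z": 0, "fingers": 1},
    {"rx": 0, "ry": 0, "rz": 0, "x": 0, "y": 0, "z": 0, "fingers": 1},
    {"rx": 0, "ry": 0, "rz": 0, "x": 0, "y": 0, "z": 0, "fingers": 1},
    {"rx": 0, "ry": 0, "rz": 0, "x": 0, "y": 0, "z": 0, "fingers": 1},
  ],
)

```text
clock: 18.15
ee_pos: [0.4881, 0.0241, 0.1581]
ee_rot: [0.394, -3.117, 0.006]
wrist_force: [7.3, -22.3, -8.4]
width: 0.0
grasp_force: 11.9
```

drive_tool(
  deltas=[
    {"rx": 0, "ry": 0, "rz": 0, "x": 0, "y": 0, "z": 0, "fingers": 1},
    {"rx": 0, "ry": 0, "rz": 0, "x": 0, "y": 0, "z": 0, "fingers": 1},
    {"rx": 0, "ry": 0, "rz": 0, "x": 0, "y": 0, "z": 0, "fingers": 1},
    {"rx": 0, "ry": 0, "rz": 0, "x": 0, "y": 0, "z": 0, "fingers": 1},
    {"rx": 0, "ry": 0, "rz": 0, "x": 0, "y": 0, "z": 0, "fingers": 1},
  ],
)

```text
clock: 18.57
ee_pos: [0.488, 0.0241, 0.1581]
ee_rot: [0.394, -3.117, 0.006]
wrist_force: [6.5, -23.3, -8.5]
width: -0.0001
grasp_force: 11.9
```

drive_tool(
  deltas=[
    {"rx": 0, "ry": 0, "rz": 0, "x": 0, "y": 0, "z": 0, "fingers": 1},
    {"rx": 0, "ry": 0, "rz": 0, "x": 0, "y": 0, "z": 0, "fingers": 1},
    {"rx": 0, "ry": 0, "rz": 0, "x": 0, "y": 0, "z": 0, "fingers": 1},
    {"rx": 0, "ry": 0, "rz": 0, "x": 0, "y": 0, "z": 0, "fingers": 1},
    {"rx": 0, "ry": 0, "rz": 0, "x": 0, "y": 0, "z": 0, "fingers": 1},
  ],
)

```text
clock: 18.98
ee_pos: [0.4881, 0.0241, 0.1581]
ee_rot: [0.394, -3.117, 0.006]
wrist_force: [6.2, -24.1, -9.0]
width: -0.0004
grasp_force: 11.9
```

drive_tool(
  deltas=[
    {"rx": 0, "ry": 0, "rz": 0, "x": 0, "y": 0, "z": 0, "fingers": 1},
    {"rx": 0, "ry": 0, "rz": 0, "x": 0, "y": 0, "z": 0, "fingers": 1},
    {"rx": 0, "ry": 0, "rz": 0, "x": 0, "y": 0, "z": 0, "fingers": 1},
    {"rx": 0, "ry": 0, "rz": 0, "x": 0, "y": 0, "z": 0, "fingers": 1},
    {"rx": 0, "ry": 0, "rz": 0, "x": 0, "y": 0, "z": 0, "fingers": 1},
  ],
)

```text
clock: 19.4
ee_pos: [0.488, 0.0241, 0.1581]
ee_rot: [0.394, -3.117, 0.006]
wrist_force: [6.7, -23.1, -8.8]
width: 0.0001
grasp_force: 11.9
```

drive_tool(
  deltas=[
    {"rx": 0, "ry": 0, "rz": 0, "x": 0, "y": 0, "z": 0, "fingers": 1},
    {"rx": 0, "ry": 0, "rz": 0, "x": 0, "y": 0, "z": 0, "fingers": 1},
    {"rx": 0, "ry": 0, "rz": 0, "x": 0, "y": 0, "z": 0, "fingers": 1},
    {"rx": 0, "ry": 0, "rz": 0, "x": 0, "y": 0, "z": 0, "fingers": 1},
    {"rx": 0, "ry": 0, "rz": 0, "x": 0, "y": 0, "z": 0, "fingers": 1},
  ],
)

```text
clock: 19.82
ee_pos: [0.488, 0.024, 0.1581]
ee_rot: [0.394, -3.117, 0.006]
wrist_force: [6.6, -23.0, -8.2]
width: -0.0004
grasp_force: 11.9
```

drive_tool(
  deltas=[
    {"rx": 0, "ry": 0, "rz": 0, "x": 0, "y": 0, "z": 0, "fingers": 1},
    {"rx": 0, "ry": 0, "rz": 0, "x": 0, "y": 0, "z": 0, "fingers": 1},
    {"rx": 0, "ry": 0, "rz": 0, "x": 0, "y": 0, "z": 0, "fingers": 1},
    {"rx": 0, "ry": 0, "rz": 0, "x": 0, "y": 0, "z": 0, "fingers": 1},
    {"rx": 0, "ry": 0, "rz": 0, "x": 0, "y": 0, "z": 0, "fingers": 1},
  ],
)

```text
clock: 20.23
ee_pos: [0.488, 0.0241, 0.1581]
ee_rot: [0.394, -3.117, 0.006]
wrist_force: [6.4, -23.9, -8.2]
width: -0.0001
grasp_force: 11.9
```

drive_tool(
  deltas=[
    {"rx": 0, "ry": 0, "rz": 0, "x": 0, "y": -0.0075, "z": 0, "fingers": 1},
    {"rx": 0, "ry": 0, "rz": 0, "x": 0, "y": -0.0075, "z": -0.001, "fingers": 1},
    {"rx": 0, "ry": 0, "rz": 0, "x": 0, "y": -0.0075, "z": -0.001, "fingers": 1},
    {"rx": 0, "ry": 0, "rz": 0, "x": 0, "y": -0.0075, "z": -0.001, "fingers": 1},
    {"rx": 0, "ry": 0, "rz": 0, "x": 0, "y": -0.0075, "z": -0.001, "fingers": 1},
  ],
)

```text
clock: 20.65
ee_pos: [0.4956, -0.0018, 0.1618]
ee_rot: [-0.399, 3.116, 0.0]
wrist_force: [0.2, -1.9, 2.0]
width: 0.0001
grasp_force: 1.2
```

drive_tool(
  deltas=[
    {"rx": 0, "ry": 0, "rz": 0, "x": 0, "y": -0.0065, "z": -0.001, "fingers": 1},
    {"rx": 0, "ry": 0, "rz": 0, "x": 0, "y": -0.0065, "z": -0.001, "fingers": 1},
    {"rx": 0, "ry": 0, "rz": 0, "x": 0, "y": -0.0065, "z": 0, "fingers": 1},
    {"rx": 0, "ry": 0, "rz": 0, "x": 0, "y": -0.0065, "z": 0, "fingers": 1},
    {"rx": 0, "ry": 0, "rz": 0, "x": 0, "y": -0.0065, "z": 0, "fingers": 1},
  ],
)

```text
clock: 21.07
ee_pos: [0.502, -0.0267, 0.1633]
ee_rot: [0.4, -3.116, -0.0]
wrist_force: [-0.7, -0.5, 0.0]
width: 0.0001
grasp_force: 0.2
```

drive_tool(
  deltas=[
    {"rx": 0, "ry": 0, "rz": 0, "x": 0, "y": -0.006, "z": 0, "fingers": 1},
    {"rx": 0, "ry": 0, "rz": 0, "x": 0, "y": -0.006, "z": 0, "fingers": 1},
    {"rx": 0, "ry": 0, "rz": 0, "x": 0, "y": -0.01, "z": 0, "fingers": 1},
    {"rx": 0, "ry": 0, "rz": 0, "x": 0, "y": -0.015, "z": 0, "fingers": 1},
    {"rx": 0, "ry": 0, "rz": 0, "x": 0, "y": -0.015, "z": 0, "fingers": 1},
  ],
)

```text
clock: 21.48
ee_pos: [0.5126, -0.0673, 0.1633]
ee_rot: [0.401, -3.116, -0.0]
wrist_force: [-0.9, -0.1, 0.3]
width: -0.0
grasp_force: 0.0
```

drive_tool(
  deltas=[
    {"rx": 0, "ry": 0, "rz": 0, "x": 0, "y": 0, "z": 0, "fingers": 1},
    {"rx": 0, "ry": 0, "rz": 0, "x": 0.035, "y": 0, "z": 0, "fingers": 1},
    {"rx": 0, "ry": 0, "rz": 0, "x": 0.035, "y": 0, "z": 0, "fingers": 1},
    {"rx": 0, "ry": 0, "rz": 0, "x": 0.035, "y": 0, "z": 0, "fingers": 1},
    {"rx": 0, "ry": 0, "rz": 0, "x": 0.03, "y": 0, "z": 0, "fingers": 1},
  ],
)

```text
clock: 21.9
ee_pos: [0.4061, -0.0941, 0.163]
ee_rot: [0.399, -3.115, -0.0]
wrist_force: [0.5, -0.3, 0.4]
width: -0.0001
grasp_force: 0.0
```

drive_tool(
  deltas=[
    {"rx": 0, "ry": 0, "rz": 0, "x": 0, "y": 0, "z": -0.04, "fingers": 1},
    {"rx": 0, "ry": 0, "rz": 0, "x": 0, "y": 0, "z": -0.04, "fingers": 1},
    {"rx": 0, "ry": 0, "rz": 0, "x": 0, "y": 0, "z": -0.04, "fingers": 1},
    {"rx": 0, "ry": 0, "rz": 0, "x": 0, "y": 0, "z": 0, "fingers": 1},
    {"rx": 0, "ry": 0, "rz": 0, "x": 0, "y": 0, "z": 0, "fingers": 1},
  ],
)

```text
clock: 22.32
ee_pos: [0.4086, -0.0937, 0.2606]
ee_rot: [-0.4, 3.113, 0.0]
wrist_force: [0.3, 0.6, -1.1]
width: -0.0
grasp_force: 0.0
```

```bash
python3 - <<'E'
from h import *
from workcell import imaging
s=imaging.capture("scene")
cv2.imwrite("pics/s8.png",cv2.resize(s["color"][130:260,150:330,::-1],None,fx=4,fy=4,interpolation=cv2.INTER_CUBIC))
print(cen(s,(0,140,80),(8,255,255),(245,160,275,195)))
delta((0,0,0))
E
```

```text
(np.float64(256.91379310344826), np.float64(176.29310344827587), 58)
t 22.37 pos [ 0.408  -0.0937  0.2594] phi 104.6 tilt [ 0.001  0.    -1.   ] F [ 0.4 -0.1 -0.3] w -0.0001 units [0.4641 0.2421 0.3239]
```

View pics/s8.png

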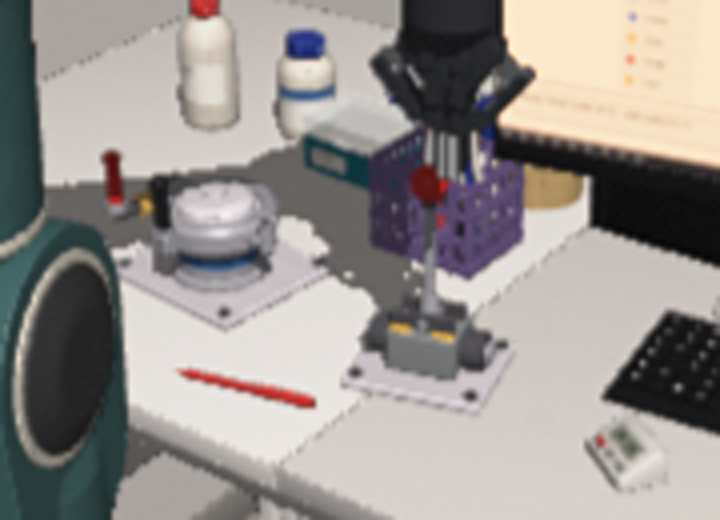

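The knob is back upright at (428,187), the trap is latched, and the timer hasn't moved. The arm is clear of everything, so I'm handing in.

```bash
python3 -c "
from workcell import r
print(r.sign_off())"
```

```text
the job is handed in; nothing more can be done
None
```

The job is handed in at about 22 s of robot time: ring shut, bolt latched in the fork, purge lever held fully over on the trap's side for over three seconds and eased back to the middle, with the timer and label roll not touched.

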